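# Stow a jar behind the bifold door of the reagent cupboard

## Task

Put the squat wide-mouth jar from the delivery carton away in the bench cupboard: pull the bifold door by its bar handle until both panels are folded fully back, then stand the jar upright in the spill tray inside. Keep the jar upright all the way and set it down gently, leave the other bottles where they stand, and leave the door open.

Things in the scene. Friction and masses are not known exactly. Their poses are not given: they have to be found in the camera images.
- cupboard: Fixed bench-top cupboard, clear acrylic in an aluminium frame, 260 deep (x) x 420 wide (y) x 320 high. Origin: centre of its underside. x points into it, y to the left of one facing it, z up; front edge at x=-130. It stands left of the robot, facing right. Its front, free from z=12 (floor) to 298 (top track; header above) and y=-198 to 198, is closed by the bifold door.
- bifold (a joint): Door angle q (rad): 0 closed, both panels in line; 1.45 folded fully back (stop). Two equal panels, 190 wide, 14 thick, z 18 to 298. Facing it, the right one turns about bifold_hinge by +q (counter-clockwise from above), the left (leading) one by -q. Light friction, about 1 N at the handle; stays where left.
- bifold_hinge (a point): Upright pivot line of the right panel, in the door plane (cupboard x=-118) at y=-190, fixed; 140 above the bench. At door angle q the fold is 190 sin q in front of the door plane and 190 cos q to the left (+y) of this line; the left panel's left edge runs in the door plane, 380 cos q to the left of it.
- pull_grip (a point): Handle grip point, on the axis of the upright round steel bar (12 diameter, 120 long), 15 below its top, 280 above the bench. It rides on the left panel, 60 from the fold, bar axis 45 in front of the panel's mid-plane (32 clear behind the bar). x points from bar to panel (into the cupboard when closed), y along the panel.
- pull: The bar handle: the bar and two level stems, 10 thick, that join it to the left panel 9 and 81 below pull_grip. Fingers that pinch the bar along the panel must turn with the panel. Origin on the panel's mid-plane, 45 behind the bar's axis, 235 above the bench; axes as pull_grip.
- tray: Fixed grey plastic spill tray on the cupboard floor, square to the cupboard: 190 (x) x 250 (y) x 16 high, walls and bottom 4 thick. Origin: centre of its underside, 12 above the bench; axes as the cupboard's. Two stock bottles stand in its rear half, one left, one right (x about 50, y about 75 and -75); its front half is free.
- jar_mid (a point): The jar to stow: squat wide-mouth amber glass jar, ribbed black screw cap (shut tight), 80 high in all; body 56 diameter from 0 to 56, cap 48 diameter from 60 to 80; 130 to 250 g. The point is its centre, 40 above its underside; z up. It stands on the carton's floor.
- jar: The same jar; origin at the centre of its underside.
- carton: Open cardboard delivery carton, fixed to the bench, 290 (x) x 190 (y) x 110 high, walls and bottom 5 thick; cut flaps hang down outside. Origin: centre of its underside. The jar stands at one end and a taller bottle at the other, about 60 either side of the middle along x, either way round.
- flask_mid (a point): Taller narrow-neck amber bottle in the carton, 60 diameter, 145 high; the point is 72 above its underside. Leave alone.
- stock_a_mid (a point): White stock bottle in the tray, 58 diameter, 150 high; the point is 75 above its underside. Leave alone.
- stock_b_mid (a point): Amber stock bottle in the tray, 52 diameter, 125 high; the point is 62 above its underside. Leave alone.
Things that resemble listed ones, but are neither listed nor needed, are in the scene too. Leave any blue or yellow look-alike of the jar alone.

How it is judged:
On the way, in this order (a step that is already met when the one before it is completed fails the run):
1. the door is being pulled by its handle and is well on its way (jamb panel past 0.5 rad with the fingers on the handle) (value of joint bifold above 0.5 rad and contact force between the fingers and pull above 0.5 N), for 0.05 s.
2. both panels are folded back (jamb panel past 1.25 rad) (value of joint bifold above 1.25 rad), for 0.2 s.
3. the jar stands in the spill tray (x of jar_mid in the frame of tray between -0.066 and 0.066 m and y of jar_mid in the frame of tray between -0.096 and 0.096 m and z of jar_mid in the frame of tray between 0.038 and 0.05 m and angle between jar_mid's own z axis and vertical below 0.1 rad), for 0.2 s.
At the end, for the whole second after the job is handed in: Door folded back past 1.25 rad, at rest; jar let go, at rest, upright within 0.1 rad, its whole foot on the tray floor (centre within 66 mm in tray x and 96 mm in y of the tray centre, 38 to 50 mm above its underside); other bottles upright, within 30 mm of their start (all of step 3 and value of joint bifold above 1.25 rad and velocity of joint bifold between -0.05 and 0.05 rad/s and linear speed of jar below 0.02 m/s and angle between each of stock_a_mid, stock_b_mid, flask_mid's own z axis and vertical below 0.1 rad and distance of each of stock_a_mid, stock_b_mid, flask_mid from where it was at the start of the episode below 0.03 m); the robot touches nothing.
It fails at once if another bottle is tipped by more than 0.35 rad or moved by more than 30 mm (angle between any of stock_a_mid, stock_b_mid, flask_mid's own z axis and vertical above 0.35 rad or distance of any of stock_a_mid, stock_b_mid, flask_mid from where it was at the start of the episode above 0.03 m).
It fails at once if the jar is tipped by more than 0.6 rad (angle between jar_mid's own z axis and vertical above 0.6 rad).
It fails at once if the jar is dropped or slammed into the tray (over 0.5 m/s within 11 mm of its floor, as from a fall of over 13 mm) (horizontal distance between jar_mid and tray below 0.13 m and z of jar_mid in the frame of tray below 0.055 m and linear speed of jar above 0.5 m/s).
It also fails if it takes over 64 s, if anything falls off the work surface, if the arm or the gripper's body presses on something with over 40 N, if the wrist force passes 120 N, or if a joint passes its speed limit or range.

## Robot

A 6-joint arm with a two-finger parallel gripper is mounted at the origin on the work surface. World frame = base frame: x ahead of the robot, y to its left, z up, the work surface at z = 0. Lengths are in m, angles in rad, forces in N, time in s.
With the tool pointing down it reaches from about 0.35 to 0.975 m from the base axis. Payload 4.9 kg.
Tool frame: the origin (TCP) lies at the very end of the fingers, on their centre line; the grasp point (between the pads) lies 19 mm behind it; z points along the fingers, y is the line along which they close (so a half turn about z gives the same grasp; the last joint's range is limited). The gripper opens to 85 mm and grips with 20 to 120 N. Pads are 22 mm wide; open, the fingers measure 114 mm over their backs; the gripper's body (76 mm by 85 mm) begins 54 mm behind the grasp point. The pads swing forward as they close: fully open they stand 13 mm farther back than shut.
Start: joints at [-1.395, 0.053, 1.613, -0, 1.476, -0.119], TCP at [0.182, -0.598, 0.231] pointing down, gripper open.
Joint ranges: [-3.01, 3.01], [-1.01, 2.22], [0.06, 2.58], [-1.02, 4.17], [0.09, 2.62], [-3.14, 3.14]. Speed limits (rad/s): [2.57, 2.57, 3.14, 3.14, 3.14, 3.14].

## Interface

Orientations are given as a unit quaternion [w, x, y, z].
In Python, from plant import manip gives the robot as it stands.
- The arm moves only by the tool play_rows, never from a script. Its argument "series" is a list that holds one entry, the list of rows, each a list of 7 numbers: the shift along the world's x, y, z in m, then the turn, a rotation vector about the world's x, y, z in degrees, then the opening, from 0 (shut) to 1 (fully open). In form: [[[dx, dy, dz, rx, ry, rz, grip], ...]]. A call has 1 to 10 rows; each row shifts and turns the commanded pose from where the row before left it; what a row does not reach is not made up. A row lasts 1/10 s, in which the tool goes at most 50 mm and 8.59 degrees, less where a joint would pass 70% of its speed; a pose out of reach is approached as far as the arm can. A call with a gripper value outside its range is refused whole. The fingers move at their own pace and stop on an object; the grip force is fixed at half the most. Time passes only in rows, so rows that do not move let the fingers close. It gives the time, the measured TCP pose, the force, the opening and the grip force at its end, in the units of the state.
- manip.state(): the state, without advancing time (a new reading comes with each control period).
- manip.grab_frame(name): name is "side" or "top" or "wrist"; returns a dict with "frame" (420x560x3 uint8, blue, green, red), "mtx" (3x3 intrinsics, pixels), "R" (3x3) and "t" (3): a world point X has camera coordinates R X + t. Camera axes: x right, y down, z forward; pixel columns grow to the right and rows downward; lengths in m; the calibration is good to about 2 mm. A picture is of the moment at which its call begins. There is no depth.
- manip.job_done(): hands the job in; it is judged then, once.
The state is a dict: "time": time; "joint_pos": joint angles; "joint_vel": joint speeds; "joint_efforts": joint torques, N m; "tool_pos": TCP position; "tool_rot": TCP orientation; "contact_force": force on the tool from outside, world axes, zero at the start; "ft_torque": the same for the moment, N m; "gripper_width": opening from 0.0 (shut) to 1.0 (fully open); "grasp_force": force on a finger pad.
Only numpy, scipy, OpenCV 4.12 (cv2) and the standard library are available. Lean on these libraries where they do the work, as an engineer would, in place of code of your own. Each camera call takes 0.05 s, during which the arm holds its last target. There are 200 camera calls.

## Working session

There is one attempt and no reset: what is moved stays moved. The work goes in short steps, Python scripts to look and compute and a tool call to move; the robot and the scene stay as the last step left them, time stands still between calls to the robot, and variables do not carry over. Pictures are saved under pics/ and viewed, at most 10 in all, crops included, and the job is handed in when it is done.

Besides the shell and the picture viewer there is one more tool, called after ">>>" as a command line: name --argument value ..., lists and objects as JSON in quotes. play_rows: Moves the arm, as the interface text tells. Its arguments: {"type":"object","properties":{"series":{"type":"array"}},"required":["series"]}

```bash
mkdir -p pics
cat > h.py <<'E'
import numpy as np, cv2, pickle
from plant import manip
def grab(n,tag):
    f=manip.grab_frame(n); cv2.imwrite(f'pics/{tag}.png',f['frame']); pickle.dump({k:f[k] for k in('mtx','R','t','frame')},open(f'pics/{tag}.pkl','wb')); return f
def load(tag): return pickle.load(open(f'pics/{tag}.pkl','rb'))
def atz(f,u,v,z):
    R=np.array(f['R']);t=np.array(f['t']);c=-R.T@t;d=R.T@np.linalg.solve(f['mtx'],[u,v,1.]);return c+d*(z-c[2])/d[2]
def proj(f,X):
    p=np.array(f['mtx'])@(np.array(f['R'])@np.array(X)+np.array(f['t']));return p[:2]/p[2]
E
python3 - <<'E'
from h import *
for n in('top','side','wrist'):
    f=grab(n,n+'0'); print(n,-np.array(f['R']).T@f['t'],np.array(f['R'])[2])
a=np.hstack([load('top0')['frame'],load('side0')['frame']])
print(manip.state())
E
```

```text
top [ 0.45481311 -0.06891631  1.24194341] [ 0.14076568 -0.02443147 -0.98974144]
side [ 0.55973972 -0.56304533  1.66240957] [ 0.02439798  0.31275178 -0.94952149]
wrist [ 0.25631299 -0.57472601  0.37276498] [-0.292988   -0.08760128 -0.95209456]
{'time': 0.15, 'joint_pos': array([-1.39499004e+00,  5.32387319e-02,  1.61396094e+00, -4.91060123e-06,
        1.47600551e+00, -1.19004514e-01]), 'joint_vel': array([ 0.00026034, -0.00120374, -0.00393865, -0.00073483,  0.00018315,
       -0.00095954]), 'joint_efforts': array([ 2.49011855e-04, -3.94241774e+01, -3.70721376e+01, -1.57960390e-04,
        4.67615857e-03,  1.33197491e-05]), 'tool_pos': array([ 0.18151102, -0.59756041,  0.2303352 ]), 'tool_rot': array([-8.05870396e-04,  9.89155126e-01,  1.46872351e-01, -2.53386648e-05]), 'contact_force': array([-0.20161426,  0.00845579, -0.07214717]), 'ft_torque': array([-0.02741791,  0.00576245,  0.02035238]), 'grasp_force': 0.0, 'gripper_width': 1.0055481379089573}
```

View pics/top0.png

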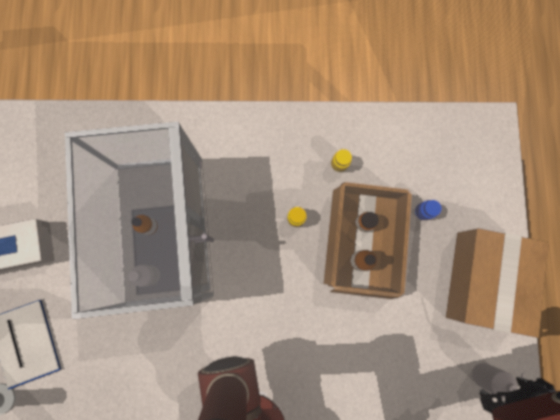

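View pics/side0.png

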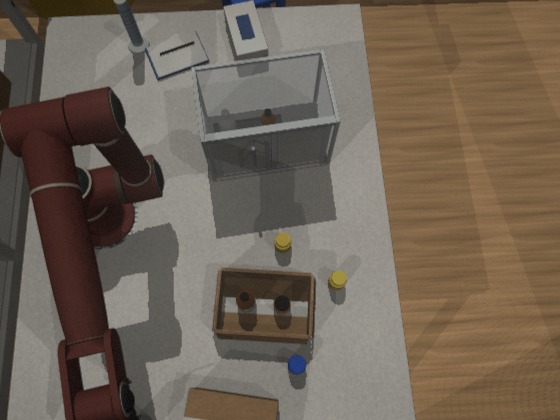

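Top: the cupboard spans (68..192, 124..315) and the handle is near (205,237). Jar candidates are:
- the black cap in the carton at (369,220)
- the flask's narrow neck at (369,260)
- yellow look-alikes at (343,160) and (297,216)
- a blue look-alike at (430,210)

The squat, wide-black-cap one at (369,220) fits the description. I'll check it in a close crop.

Run:
```python
from h import *
f=load('top0')['frame'];g=load('side0')['frame']
a=cv2.resize(f[115:325,60:220],None,fx=2.8,fy=2.8,interpolation=cv2.INTER_CUBIC)  # 448x588
b=cv2.resize(f[180:300,320:445],None,fx=2.7,fy=2.4,interpolation=cv2.INTER_CUBIC)
c=cv2.resize(g[260:350,205:330],(b.shape[1],b.shape[0]),interpolation=cv2.INTER_CUBIC)
r=np.vstack([b,c]);r=cv2.copyMakeBorder(r,0,588-r.shape[0],0,0,cv2.BORDER_CONSTANT)
o=np.hstack([a,r]);print(o.shape,b.shape);cv2.imwrite('pics/crop1.png',o)
```

```text
(588, 786, 3) (288, 338, 3)
```

View pics/crop1.png

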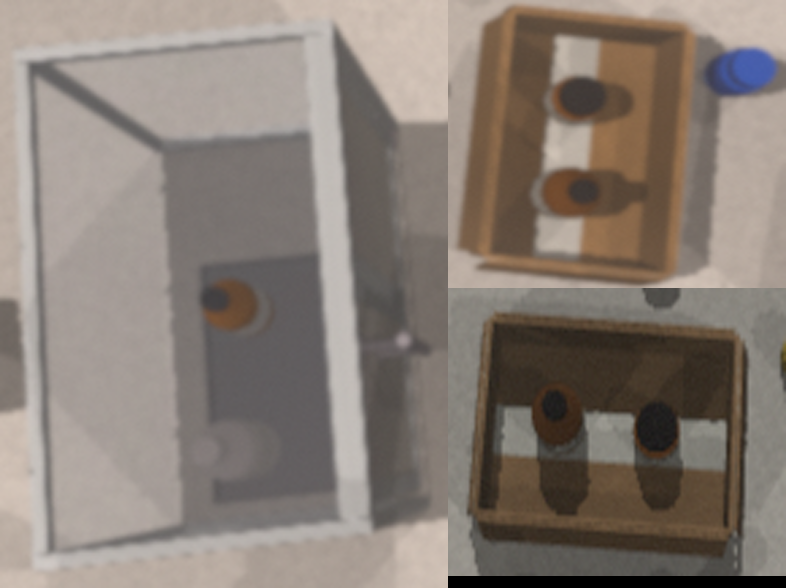

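Run:
```python
from h import *
f=load('top0');g=load('side0')
P=[atz(f,60+x/2.8,115+y/2.8,.32)[:2] for x,y in[(333,22),(372,525),(37,570),(15,55)]]
print(np.round(P,4)); 
L=[(-.13,-.21),(-.13,.21),(.13,.21),(.13,-.21)]
# rigid fit
L=np.array(L);P=np.array(P);pc=P.mean(0);lc=L.mean(0);H=(L-lc).T@(P-pc);th=np.arctan2(H[0,1]-H[1,0],H[0,0]+H[1,1])
R=np.array([[np.cos(th),-np.sin(th)],[np.sin(th),np.cos(th)]])
print('centre',pc,'yaw',np.degrees(th),'res',np.round(P-(pc+L@R.T),4))
print('handle',atz(f,60+403/2.8,115+342/2.8,.295),'pred',pc+R@[-.118-.045,.06])
print('hinge',pc+R@[-.118,-.19])
print('jar top',atz(f,368.9,220.8,.085),'side',atz(g,282.3,303.4,.085))
print('flask top',atz(f,320+(583-448)/2.7,180+191/2.4,.15),'side',atz(g,205+(555-448)/338*125,260+(405-288)/288*90,.15))
C=[atz(f,320+(x-448)/2.7,180+y/2.4,.11)[:2] for x,y in[(507,8),(692,22),(667,280),(480,262)]];print('carton',np.round(C,4))
for x,y in[(690,70),(755,70)]:pass
```

```text
[[0.7924 0.1492]
 [0.3847 0.1062]
 [0.3523 0.3617]
 [0.7631 0.4069]]
centre [0.57314495 0.25599208] yaw 96.3476491240673 res [[-0.0038 -0.0009]
 [ 0.0059  0.0026]
 [ 0.0023 -0.0003]
 [-0.0044 -0.0015]]
handle [0.52924352 0.08961725 0.295     ] pred [0.53153421 0.08735772]
hinge [0.77502631 0.15972206]
jar top [ 0.59119577 -0.34083429  0.085     ] side [ 0.59469632 -0.34671052  0.085     ]
flask top [ 0.4802213  -0.32501784  0.15      ] side [ 0.48163906 -0.32864676  0.15      ]
carton [[ 0.6944 -0.2621]
 [ 0.6778 -0.4554]
 [ 0.3809 -0.4159]
 [ 0.4019 -0.2278]]
```

The jar in the carton is at about (0.593,-0.343), at the end away from the robot. The crop shows its wide black cap and squat amber body. The handle's bar top is at about (0.530,0.088). I'm moving above the handle now.

>>> play_rows --series '[[[0.02,0.02,0.043,0,0,8,0.5],[0.02,0.02,0.043,0,0,8,0.5],[0.02,0.02,0.043,0,0,8,0.5],[0.02,0.02,0.043,0,0,8,0.5],[0.018,0.042,0,0,0,8,0.5],[0.018,0.042,0,0,0,8,0.5],[0.018,0.042,0,0,0,8,0.5],[0.018,0.042,0,0,0,8,0.5],[0.018,0.042,0,0,0,8,0.5],[0.018,0.042,0,0,0,8,0.5]]]'

```text
time: 1.15
tool_pos: [0.3675, -0.2665, 0.3981]
tool_rot: [-0.0, 0.661, 0.75, 0.0]
contact_force: [0.9, -0.4, -0.3]
gripper_width: 0.501
grasp_force: 0.0
```

>>> play_rows --series '[[[0.02,0.043,0,0,0,0,0.5],[0.02,0.043,0,0,0,0,0.5],[0.02,0.043,0,0,0,0,0.5],[0.02,0.043,0,0,0,0,0.5],[0.02,0.043,0,0,0,0,0.5],[0.02,0.043,0,0,0,0,0.5],[0.02,0.043,0,0,0,0,0.5],[0,0,0,0,0,0,0.5],[0,0,0,0,0,0,0.5]]]'

```text
time: 2.05
tool_pos: [0.5073, 0.0336, 0.3977]
tool_rot: [-0.0, 0.662, 0.749, -0.001]
contact_force: [0.2, 0.6, -0.7]
gripper_width: 0.498
grasp_force: 0.0
```

Run:
```python
from h import *
from scipy.spatial.transform import Rotation as Ro
f=grab('wrist','w1');s=manip.state();print(s['time'],s['tool_pos'],Ro.from_quat(s['tool_rot'],scalar_first=True).as_matrix().round(3))
print(proj(f,[.53,.0885,.295]),proj(f,s['tool_pos']))
```

```text
2.1 [0.50714613 0.03269137 0.39798523] [[-0.121  0.993 -0.001]
 [ 0.993  0.121 -0.   ]
 [-0.    -0.001 -1.   ]]
[320.1977138  145.69052454] [280.02872461 278.47140434]
```

View pics/w1.png

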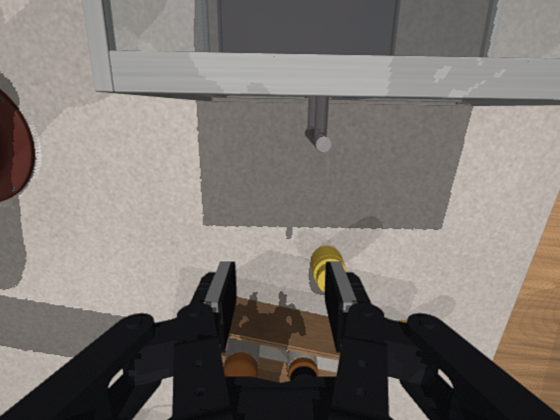

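The bar's top shows at (323,144), within 3 px of the prediction. The door front's top edge runs from (97,93) to (470,103).

Run:
```python
from h import *
f=load('w1');b=atz(f,323,144,.295);print(b)
e=[atz(f,*p,.32) for p in((112,52),(556,57),(97,92),(556,101))];print(np.round(e,4));
for i in(0,2):d=e[i]-e[i+1];print(np.degrees(np.arctan2(d[1],d[0])))
```

```text
[0.53185487 0.08996633 0.295     ]
[[0.3915 0.1311 0.32  ]
 [0.6615 0.1614 0.32  ]
 [0.3813 0.1067 0.32  ]
 [0.6711 0.1369 0.32  ]]
-173.58759868893424
-174.050178343707
```

>>> play_rows --series '[[[0.0125,0.0285,0,0,0,-0.7,0.5],[0.0125,0.0285,-0.02,0,0,0,0.5],[0,0,-0.03,0,0,0,0.5],[0,0,-0.03,0,0,0,0.5],[0,0,-0.03,0,0,0,0.5],[0,0,-0.024,0,0,0,0.5],[0,0,0,0,0,0,0.0],[0,0,0,0,0,0,0.0],[0,0,0,0,0,0,0.0],[0,0,0,0,0,0,0.0]]]'

```text
time: 3.1
tool_pos: [0.5324, 0.0886, 0.2655]
tool_rot: [0.001, 0.668, 0.744, -0.0]
contact_force: [-1.7, -4.1, -2.5]
gripper_width: 0.12
grasp_force: 58.7
```

Run:
```python
from h import *
th=np.radians(96.2);R=np.array([[np.cos(th),-np.sin(th)],[np.sin(th),np.cos(th)]])
q=np.radians(np.r_[0:83:4.15/1, 83]) if 0 else np.linspace(0,1.44,21)
H=lambda q:R@np.array([-.118-.13*np.sin(q)-.045*np.cos(q),-.19+.25*np.cos(q)+.045*np.sin(q)])
p=np.array([H(x) for x in q]);print(np.round(np.diff(p,axis=0)*1000,1).tolist(),np.degrees(q[1]),np.round(p[-1]-p[0],3))
print(manip.state())
```

```text
[[-1.6, -9.5], [-0.3, -9.0], [1.0, -8.6], [2.2, -8.1], [3.5, -7.5], [4.7, -6.9], [5.9, -6.3], [7.1, -5.6], [8.3, -4.9], [9.4, -4.2], [10.4, -3.5], [11.4, -2.7], [12.4, -2.0], [13.2, -1.2], [14.1, -0.4], [14.8, 0.4], [15.4, 1.2], [16.0, 2.0], [16.5, 2.7], [16.9, 3.5]] 4.125296124941927 [ 0.181 -0.071]
{'time': 3.1, 'joint_pos': array([ 0.02802065, -0.17055558,  1.77006404, -0.00185206,  1.54154171,
       -0.0790057 ]), 'joint_vel': array([ 0.00250759,  0.00022892,  0.00064573, -0.0043409 , -0.00304374,
        0.00061289]), 'joint_efforts': array([ 1.95415735e+00, -3.09057570e+01, -3.96025622e+01,  1.04704231e+00,
       -6.28354233e-01, -3.43431090e-02]), 'tool_pos': array([0.5324058 , 0.08863377, 0.26554404]), 'tool_rot': array([ 8.34254427e-04,  6.68252821e-01,  7.43933624e-01, -4.84150935e-04]), 'contact_force': array([-1.73256917, -4.07556161, -2.5439671 ]), 'ft_torque': array([-0.64143791,  0.37507116, -0.02895766]), 'grasp_force': 58.73189628124237, 'gripper_width': 0.12042856298262192}
```

The bar is pinched, so I'm pulling along the fold path and turning with the panel.

>>> play_rows --series '[[[-0.0016,-0.0095,0,0,0,-4.125,0],[-0.0003,-0.009,0,0,0,-4.125,0],[0.001,-0.0086,0,0,0,-4.125,0],[0.0022,-0.0081,0,0,0,-4.125,0],[0.0035,-0.0075,0,0,0,-4.125,0],[0.0047,-0.0069,0,0,0,-4.125,0],[0.0059,-0.0063,0,0,0,-4.125,0],[0.0071,-0.0056,0,0,0,-4.125,0]]]'

```text
time: 3.9
tool_pos: [0.5543, 0.0271, 0.2655]
tool_rot: [0.0, 0.853, 0.522, -0.001]
contact_force: [-4.7, -3.4, -0.6]
gripper_width: 0.12
grasp_force: 59.0
```

>>> play_rows --series '[[[0.0083,-0.0049,0,0,0,-4.125,0],[0.0094,-0.0042,0,0,0,-4.125,0],[0.0104,-0.0035,0,0,0,-4.125,0],[0.0114,-0.0027,0,0,0,-4.125,0],[0.0124,-0.002,0,0,0,-4.125,0],[0.0132,-0.0012,0,0,0,-4.125,0],[0,0,0,0,0,0,0]]]'

```text
time: 4.6
tool_pos: [0.6216, 0.0087, 0.2656]
tool_rot: [0.001, 0.944, 0.329, 0.001]
contact_force: [-0.4, -4.4, -1.4]
gripper_width: 0.117
grasp_force: 59.2
```

>>> play_rows --series '[[[0.0141,-0.0004,0,0,0,-4.125,0],[0.0148,0.0004,0,0,0,-4.125,0],[0.0154,0.0012,0,0,0,-4.125,0],[0.016,0.002,0,0,0,-4.125,0],[0.0165,0.0027,0,0,0,-4.125,0],[0.0169,0.0035,0,0,0,-4.125,0],[0,0,0,0,0,0,0]]]'

```text
time: 5.3
tool_pos: [0.7146, 0.0189, 0.2656]
tool_rot: [0.0, 0.993, 0.119, 0.001]
contact_force: [0.8, -2.2, -0.3]
gripper_width: 0.119
grasp_force: 59.4
```

Door at about 1.44 rad. Releasing, lifting, then moving over the carton.

>>> play_rows --series '[[[0,0,0,0,0,0,0.4],[0,0,0,0,0,0,0.4],[0,0,0,0,0,0,0.4],[0,0,0.015,0,0,0,0.4],[0,0,0.03,0,0,0,0.4],[0,0,0.045,0,0,0,0.6],[0,0,0.045,0,0,0,1.0],[0,-0.02,0,0,0,4,1.0]]]'

```text
time: 6.1
tool_pos: [0.7151, 0.0008, 0.4119]
tool_rot: [0.002, 0.988, 0.156, 0.008]
contact_force: [0.2, -0.9, 1.5]
gripper_width: 0.891
grasp_force: 0.0
```

>>> play_rows --series '[[[-0.013,-0.045,0,0,0,7.3,1.0],[-0.013,-0.045,0,0,0,7.3,1.0],[-0.013,-0.045,0,0,0,7.3,1.0],[-0.013,-0.045,0,0,0,7.3,1.0],[-0.013,-0.045,0,0,0,7.3,1.0],[-0.013,-0.045,0,0,0,7.3,1.0],[-0.013,-0.045,0,0,0,7.3,1.0],[-0.013,-0.045,0,0,0,7.3,1.0],[-0.013,-0.045,0,0,0,7.2,1.0],[0,0,0,0,0,0,1.0]]]'

```text
time: 7.1
tool_pos: [0.594, -0.4111, 0.3998]
tool_rot: [0.001, 0.749, 0.663, -0.001]
contact_force: [-0.7, 0.2, -1.5]
gripper_width: 0.998
grasp_force: 0.0
```

Run:
```python
from h import *
f=grab('wrist','w2');grab('top','top2');grab('side','side2');s=manip.state();print(s['time'],s['tool_pos'],s['tool_rot'],s['joint_pos'],s['contact_force'])
print(proj(f,[.593,-.344,.085]))
t=load('top2')['frame'][110:330,55:255];o=np.hstack([cv2.resize(f['frame'],(460,345)),cv2.resize(t,(314,345),interpolation=cv2.INTER_CUBIC)])
cv2.imwrite('pics/c2.png',o)
```

```text
7.25 [ 0.59667043 -0.40558109  0.40050378] [4.61787038e-04 7.47530405e-01 6.64227310e-01 4.02042542e-04] [-7.00286000e-01  2.38146811e-01  1.13222490e+00  6.76580563e-04
  1.77019146e+00 -5.82275021e-01] [ 0.00695393 -0.18701204 -0.0005402 ]
[273.45248447 116.41339689]
```

View pics/c2.png

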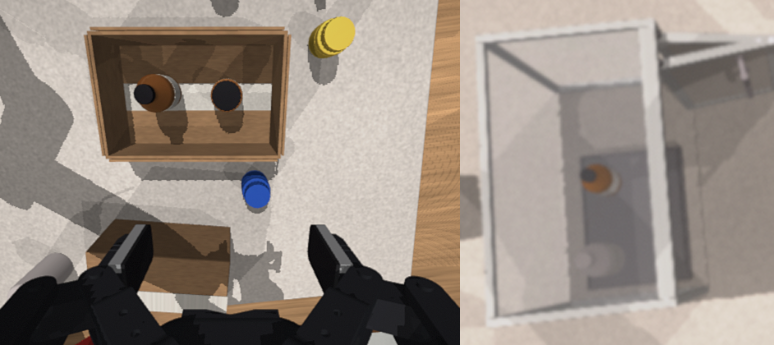

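The door is folded back and jar cap is at (276,116) in the wrist frame, matching the prediction. The tray's corners are visible through the top.

Run:
```python
from h import *
f=load('w2');print('jar',atz(f,276.3,115.7,.085), 'carton edge',[atz(f,x*560/460,y*420/345,.11)[:2].round(3).tolist() for x,y in((106,158),(279,156),(288,31),(90,32))])
print('flask',atz(f,146*560/460,93*420/345,.15), 'bluejar',atz(f,257*560/460,193*420/345,.08))
g=load('top2');print('tray',[atz(g,55+(x-460)*200/314,110+y*220/345,.028)[:2].round(3).tolist() for x,y in((582,155),(680,147),(690,280),(586,288))])
T=lambda c:np.linalg.inv(np.array([[-.108,-.994],[.994,-.108]]))@(np.array(c)-[.573,.256])
for x,y in((582,155),(680,147),(690,280)):print(T(atz(g,55+(x-460)*200/314,110+y*220/345,.028)[:2]))
```

```text
jar [ 0.59690475 -0.34355586  0.085     ] carton edge [[0.386, -0.418], [0.67, -0.449], [0.696, -0.266], [0.412, -0.232]]
flask [ 0.48597171 -0.3255262   0.15      ] bluejar [ 0.63012659 -0.52270234  0.08      ]
tray [[0.634, 0.346], [0.65, 0.163], [0.402, 0.138], [0.388, 0.327]]
[ 0.08243236 -0.07066361]
[-0.10113888 -0.06601534]
[-0.09892308  0.18300774]
```

>>> play_rows --series '[[[0,0.014,-0.02,7.945,-0.933,0,1],[0,0.014,-0.02,7.945,-0.933,0,1],[0,0.014,-0.02,7.945,-0.933,0,1],[0,0.014,-0.02,7.945,-0.933,0,1],[0,0.014,-0.02,7.945,-0.933,0,1],[0,0,0,0,0,0,1],[0,0,0,0,0,0,1]]]'

```text
time: 7.95
tool_pos: [0.597, -0.3349, 0.2994]
tool_rot: [-0.227, 0.702, 0.625, 0.255]
contact_force: [0.0, 0.0, 1.4]
gripper_width: 1.0
grasp_force: 0.0
```

```bash
cat >> h.py <<'E'
from scipy.spatial.transform import Rotation as Ro
def st():
    s=manip.state();M=Ro.from_quat(s['tool_rot'],scalar_first=True).as_matrix()
    print('t',round(s['time'],2),'pos',s['tool_pos'].round(4),'q',s['joint_pos'].round(3),'F',s['contact_force'].round(1),'w',round(s['gripper_width'],3),s['grasp_force'].round(1) if hasattr(s['grasp_force'],'round') else s['grasp_force']);print('zaxis',M[:,2].round(3),'tilt',np.degrees(np.arccos(-M[2,2])).round(1),'head',np.degrees(np.arctan2(M[1,2],M[0,2])).round(1),'y',M[:,1].round(3))
E
python3 -c "from h import *;st()"
```

```text
t 7.95 pos [ 0.597  -0.3349  0.2994] q [-0.823  0.391  1.218  0.557  1.97  -0.602] F [0.  0.  1.4] w 1.0 0.0
zaxis [ 0.073  0.637 -0.767] tilt 39.9 head 83.5 y [ 0.993 -0.115 -0.001]
```

>>> play_rows --series '[[[0,0,-0.04,0,0,0,1],[0,0,-0.04,0,0,0,1],[0,0,-0.04,0,0,0,1],[0,0,-0.03,0,0,0,1],[0,0,-0.02,0,0,0,1],[0,0,-0.02,0,0,0,1],[0,0,-0.02,0,0,0,1],[0,0,-0.009,0,0,0,1],[0,0,-0.009,0,0,0,1],[0,0,0,0,0,0,1]]]'

```text
time: 8.95
tool_pos: [0.5963, -0.3357, 0.0704]
tool_rot: [-0.228, 0.702, 0.624, 0.255]
contact_force: [-1.0, -0.5, 0.2]
gripper_width: 0.998
grasp_force: 0.0
```

Run:
```python
from h import *
st();f=grab('wrist','w3')
```

```text
t 8.95 pos [ 0.5963 -0.3357  0.0704] q [-0.826  0.582  1.359  0.513  1.685 -0.777] F [-1.  -0.5  0.2] w 0.998 0.0
zaxis [ 0.074  0.639 -0.766] tilt 40.0 head 83.4 y [ 0.993 -0.117 -0.001]
```

View pics/w3.png

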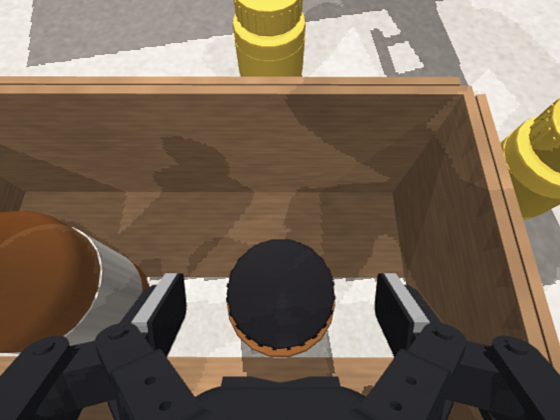

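The cap is centred between the pads at (281,293), and the flask (left) and the walls are clear. Closing and lifting gently.

>>> play_rows --series '[[[0,0,0,0,0,0,0.3],[0,0,0,0,0,0,0.3],[0,0,0,0,0,0,0.3],[0,0,0,0,0,0,0.3],[0,0,0,0,0,0,0.3],[0,0,0.005,0,0,0,0.3],[0,0,0.01,0,0,0,0.3],[0,0,0.01,0,0,0,0.3],[0,0,0,0,0,0,0.3]]]'

```text
time: 9.9
tool_pos: [0.5975, -0.3366, 0.0986]
tool_rot: [-0.226, 0.702, 0.625, 0.256]
contact_force: [0.2, -0.1, -0.6]
gripper_width: 0.536
grasp_force: 61.4
```

Run:
```python
from h import *
st();f=grab('wrist','w4')
```

```text
t 9.9 pos [ 0.5975 -0.3366  0.0986] q [-0.825  0.55   1.351  0.516  1.715 -0.76 ] F [ 0.2 -0.1 -0.6] w 0.536 61.42683148384094
zaxis [ 0.077  0.636 -0.767] tilt 39.9 head 83.1 y [ 0.993 -0.117  0.003]
```

View pics/w4.png

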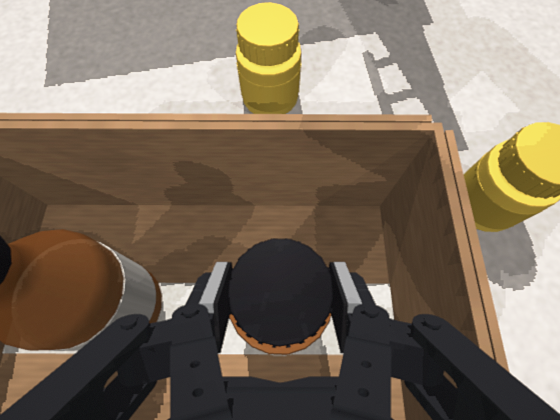

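The jar is held by its cap and still upright. Lifting and carrying it to the front of the cupboard.

>>> play_rows --series '[[[0,0,0.015,0,0,0,0.3],[0,0,0.03,0,0,0,0.3],[0,0,0.03,0,0,0,0.3],[0,0,0.03,0,0,0,0.3],[0,0,0.03,0,0,0,0.3],[0,0.01,0.01,0,0,0,0.3],[-0.004,0.02,0,0,0,1,0.3],[-0.004,0.028,0,0,0,1,0.3],[-0.004,0.028,0,0,0,1,0.3],[-0.004,0.028,0,0,0,1,0.3]]]'

```text
time: 10.95
tool_pos: [0.5798, -0.2199, 0.2404]
tool_rot: [-0.237, 0.68, 0.649, 0.247]
contact_force: [-0.1, -0.1, -1.6]
gripper_width: 0.537
grasp_force: 61.6
```

>>> play_rows --series '[[[-0.004,0.028,0,0,0,1,0.3],[-0.004,0.028,0,0,0,1,0.3],[-0.004,0.028,0,0,0,1,0.3],[-0.004,0.028,0,0,0,1,0.3],[-0.004,0.028,0,0,0,1,0.3],[-0.004,0.028,0,0,0,1,0.3],[-0.004,0.028,0,0,0,1,0.3],[-0.004,0.028,0,0,0,1,0.3],[-0.004,0.02,0,0,0,1,0.3],[0,0.01,0,0,0,0,0.3]]]'

```text
time: 11.95
tool_pos: [0.5433, 0.0343, 0.2405]
tool_rot: [-0.256, 0.626, 0.7, 0.228]
contact_force: [0.0, -0.2, -2.1]
gripper_width: 0.537
grasp_force: 61.6
```

Run:
```python
from h import *
st()
a=grab('top','t5')['frame'];b=grab('side','s5')['frame'];c=grab('wrist','w5')['frame']
o=np.hstack([cv2.resize(a[90:390,40:440],(400,300)),cv2.resize(b[30:330,120:520],(400,300))])
o=np.vstack([o,np.hstack([cv2.resize(c,(400,300)),np.zeros((300,400,3),np.uint8)])]);cv2.imwrite('pics/c5.png',o)
```

```text
t 11.95 pos [0.5433 0.0343 0.2405] q [-0.378 -0.008  1.77   0.611  1.725 -0.502] F [ 0.  -0.2 -2.1] w 0.537 61.58168077468872
zaxis [-0.073  0.639 -0.766] tilt 40.0 head 96.5 y [ 0.994  0.112 -0.002]
```

View pics/c5.png

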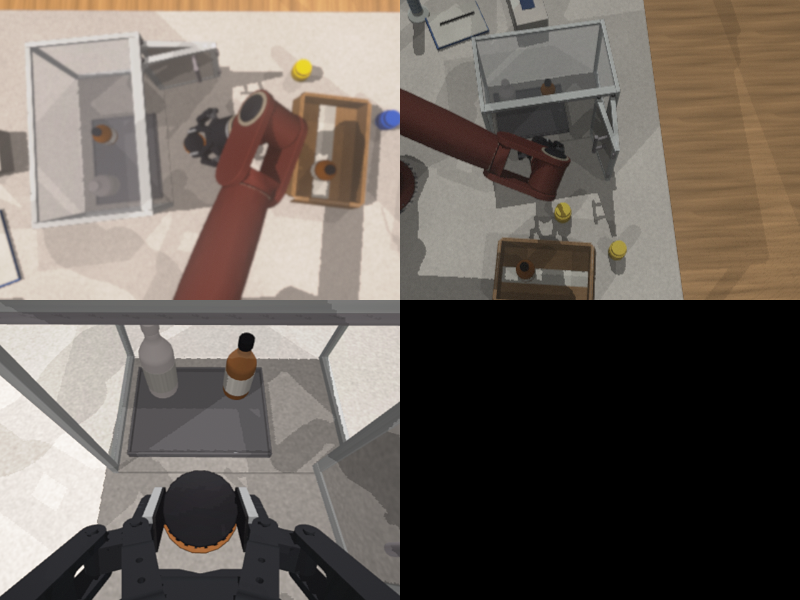

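In the wrist view the tray is centred near (200,410), with the stock bottles at its rear and the folded door clear to the right. The forearm swings close to the cupboard's near front post, so I'll check that clearance with a fitted kinematic model.

```bash
cat > fk.py <<'E'
from h import *
from scipy.optimize import least_squares
D=[([-1.39499,.05324,1.61396,0,1.476,-.119],[.1815,-.5976,.2303]),([.02802,-.17056,1.77006,-.00185,1.54154,-.079],[.5324,.0886,.2655]),
([-.700286,.238147,1.132225,.000677,1.770191,-.582275],[.59667,-.40558,.4005]),([-.823,.391,1.218,.557,1.970,-.602],[.597,-.3349,.2994]),
([-.826,.582,1.359,.513,1.685,-.777],[.5963,-.3357,.0704]),([-.825,.55,1.351,.516,1.715,-.76],[.5975,-.3366,.0986]),([-.378,-.008,1.77,.611,1.725,-.502],[.5433,.0343,.2405])]
E=lambda s,a:Ro.from_euler(s,a).as_matrix()
def fk(q,p):
    h,a1,o1,L1,L2,e,o2,d=p;A=E('Z',q[0]);B=A@E('Y',q[1]);C=A@E('Y',q[1]+q[2]);S=A@[a1,o1,h];El=S+L1*B[:,2]+e*C[:,0];W=El+L2*C[:,2]
    T=C@E('Z',q[3])@E('Y',q[4]);return S,El,W,W+T@[0,o2,d],T[:,2]
r=least_squares(lambda p:np.r_[np.concatenate([fk(q,p)[3]-x for q,x in D]),1e-4*(p-[.3,0,0,.4,.4,0,0,.2])],[.3,0,0,.4,.4,0,0,.2]);P=r.x
if __name__=='__main__':
    print(P.round(3),np.abs(r.fun).max().round(4));print(fk(D[-1][0],P))
    z=fk(D[-1][0],P)[4]
    for x in([.541,.2035,.082],[.541,.2035,.112],[.54,.12,.112]):
        s=least_squares(lambda q:np.r_[fk(q,P)[3]-x,fk(q,P)[4]-z],D[-1][0][:5]);S,El,W,_,_=fk(s.x,P)
        print(x,s.x.round(3),s.cost);
        for n in([.383,.106],[.39,.106]):
            d=(W-El)[:2];k=np.dot(np.array(n)-El[:2],d)/d@d if 0 else np.dot(np.array(n)-El[:2],d)/np.dot(d,d);c=El+k*(W-El);print(' elbow',El.round(3),'wrist',W.round(3),'dist',np.hypot(*(c[:2]-n)).round(3),'z',c[2].round(3),k.round(2))
E
python3 fk.py
```

```text
[ 0.238 -0.001  0.074  0.426  0.611  0.096  0.001  0.279] 0.0004
(array([0.02670252, 0.06870462, 0.23834839]), array([0.00659692, 0.07668847, 0.57024886]), array([ 0.56366654, -0.14452137,  0.45422724]), array([0.54323046, 0.03443283, 0.24068725]), array([-0.07388719,  0.63927864, -0.76541721]))
[0.541, 0.2035, 0.082] [-0.088  0.139  1.908  0.706  1.333] 3.564766827319653e-21
 elbow [0.021 0.072 0.575] wrist [0.561 0.025 0.296] dist 0.065 z 0.391 0.66
 elbow [0.021 0.072 0.575] wrist [0.561 0.025 0.296] dist 0.066 z 0.387 0.67
[0.541, 0.2035, 0.112] [-0.088  0.093  1.899  0.698  1.375] 2.304783121129539e-22
 elbow [0.006 0.073 0.575] wrist [0.561 0.025 0.326] dist 0.065 z 0.408 0.67
 elbow [0.006 0.073 0.575] wrist [0.561 0.025 0.326] dist 0.066 z 0.405 0.68
[0.54, 0.12, 0.112] [-0.236  0.097  1.895  0.654  1.46 ] 7.690001860037559e-27
 elbow [0.019 0.071 0.575] wrist [ 0.56  -0.059  0.326] dist 0.119 z 0.42 0.62
 elbow [0.019 0.071 0.575] wrist [ 0.56  -0.059  0.326] dist 0.121 z 0.417 0.63
```

The model fits to 0.4 mm and shows enough room (forearm axis at least 80 mm from the frame). Lowering, then sliding in.

>>> play_rows --series '[[[0,0,-0.015,0,0,0,0.3],[0,0,-0.03,0,0,0,0.3],[0,0,-0.03,0,0,0,0.3],[0,0,-0.03,0,0,0,0.3],[0,0.005,-0.02,0,0,0,0.3],[0,0.015,-0.003,0,0,0,0.3],[0,0.02,0,0,0,0,0.3],[0,0.02,0,0,0,0,0.3],[0,0.02,0,0,0,0,0.3],[0,0,0,0,0,0,0.3]]]'

```text
time: 13.1
tool_pos: [0.5444, 0.114, 0.114]
tool_rot: [-0.255, 0.626, 0.701, 0.228]
contact_force: [0.4, -1.4, -1.3]
gripper_width: 0.535
grasp_force: 61.6
```

>>> play_rows --series '[[[-0.0005,0.015,0,0,0,0,0.3],[-0.0005,0.02,0,0,0,0,0.3],[-0.0005,0.02,0,0,0,0,0.3],[-0.0005,0.02,0,0,0,0,0.3],[0,0.01,0,0,0,0,0.3],[0,0.004,0,0,0,0,0.3],[0,0,0,0,0,0,0.3]]]'

```text
time: 13.8
tool_pos: [0.5426, 0.2012, 0.1135]
tool_rot: [-0.255, 0.627, 0.7, 0.228]
contact_force: [0.0, 0.6, -1.1]
gripper_width: 0.541
grasp_force: 61.6
```

Run:
```python
from h import *
st()
a=grab('top','t6')['frame'];c=grab('wrist','w6')['frame']
o=np.hstack([cv2.resize(c,(480,360)),cv2.resize(a[110:330,55:255],(318,360),interpolation=cv2.INTER_CUBIC)]);cv2.imwrite('pics/c6.png',o)
```

```text
t 13.8 pos [0.5426 0.2012 0.1135] q [-0.092  0.092  1.896  0.697  1.377 -0.421] F [ 0.   0.6 -1.1] w 0.541 61.64425492286682
zaxis [-0.071  0.639 -0.766] tilt 40.0 head 96.3 y [0.994 0.11  0.   ]
```

View pics/c6.png

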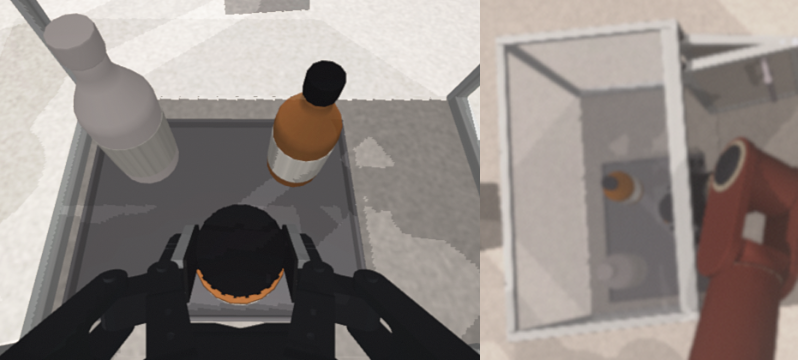

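Run:
```python
from h import *
f=load('w6');k=560/480
R=np.array([[-.108,-.994],[.994,-.108]])
c=[atz(f,x*k,y*k,.028)[:2] for x,y in((92,121),(338,122),(240,307))];print(np.round(c,4))
m=(c[0]+c[1])/2+R@[-.095,0];print('tray',m,np.linalg.norm(c[0]-c[1]));print('front edge in tray',R.T@(c[2]-m))
s=manip.state()['tool_pos'];j=s[:2]-.008*np.array([-.108,.994]);print('jar in tray',R.T@(j-m),R.T@(j-[.517,.243]))
```

```text
[[0.3753 0.3201]
 [0.6284 0.3467]
 [0.5468 0.1619]]
tray [0.51209423 0.23896386] 0.25444584350906163
front edge in tray [-0.08036958 -0.02616482]
jar in tray [-0.049454   -0.02641767] [-0.0529361  -0.02110543]
```

The jar is over the tray's front half (tray x about -0.05, y about -0.025). I'll go 10 mm deeper for margin, then lower gently.

>>> play_rows --series '[[[-0.001,0.01,0,0,0,0,0.3],[0,0,-0.01,0,0,0,0.3],[0,0,-0.01,0,0,0,0.3],[0,0,-0.005,0,0,0,0.3],[0,0,-0.002,0,0,0,0.3],[0,0,0,0,0,0,0.3]]]'

```text
time: 14.5
tool_pos: [0.5413, 0.211, 0.0857]
tool_rot: [-0.255, 0.627, 0.7, 0.228]
contact_force: [0.0, 0.1, -1.8]
gripper_width: 0.535
grasp_force: 61.6
```

>>> play_rows --series '[[[0,0,-0.0015,0,0,0,0.3],[0,0,-0.0015,0,0,0,0.3],[0,0,0,0,0,0,0.3]]]'

```text
time: 14.8
tool_pos: [0.5419, 0.2111, 0.0838]
tool_rot: [-0.255, 0.627, 0.7, 0.228]
contact_force: [1.0, -0.9, -0.5]
gripper_width: 0.537
grasp_force: 61.7
```

>>> play_rows --series '[[[0,0,-0.0015,0,0,0,0.3],[0,0,-0.001,0,0,0,0.3],[0,0,0,0,0,0,0.3]]]'

```text
time: 15.1
tool_pos: [0.5421, 0.2115, 0.0837]
tool_rot: [-0.256, 0.626, 0.7, 0.229]
contact_force: [-5.0, -3.2, 12.0]
gripper_width: 0.534
grasp_force: 62.7
```

Contact at 12 N. Easing off, releasing, and backing straight out.

>>> play_rows --series '[[[0,0,0.001,0,0,0,0.3],[0,0,0,0,0,0,0.6],[0,0,0,0,0,0,0.75],[0,0,0,0,0,0,0.95],[0,0,0,0,0,0,0.95],[0,0,0,0,0,0,0.95]]]'

```text
time: 15.7
tool_pos: [0.5415, 0.2111, 0.0817]
tool_rot: [-0.255, 0.627, 0.7, 0.228]
contact_force: [-0.1, -0.1, -1.3]
gripper_width: 0.953
grasp_force: 0.0
```

>>> play_rows --series '[[[0.001,-0.01,0.005,0,0,0,0.95],[0.002,-0.02,0.008,0,0,0,0.95],[0.003,-0.03,0.01,0,0,0,0.95],[0.003,-0.03,0.01,0,0,0,0.95],[0.003,-0.03,0.01,0,0,0,0.95],[0.003,-0.03,0,0,0,0,0.95],[0,-0.03,0.02,0,0,0,0.95],[0,-0.02,0.03,0,0,0,0.95],[0,0,0.03,0,0,0,0.95],[0,0,0,0,0,0,0.95]]]'

```text
time: 16.7
tool_pos: [0.5592, 0.0088, 0.2103]
tool_rot: [-0.251, 0.627, 0.701, 0.23]
contact_force: [0.4, 0.3, -0.1]
gripper_width: 0.949
grasp_force: 0.0
```

Run:
```python
from h import *
st()
a=grab('top','t7')['frame'];c=grab('wrist','w7')['frame']
o=np.hstack([cv2.resize(c,(480,360)),cv2.resize(a[110:330,55:255],(318,360),interpolation=cv2.INTER_CUBIC)]);cv2.imwrite('pics/c7.png',o)
```

```text
t 16.7 pos [0.5592 0.0088 0.2103] q [-0.409  0.063  1.749  0.598  1.689 -0.558] F [ 0.4  0.3 -0.1] w 0.949 0.0
zaxis [-0.063  0.637 -0.768] tilt 39.8 head 95.6 y [0.994 0.108 0.008]
```

View pics/c7.png

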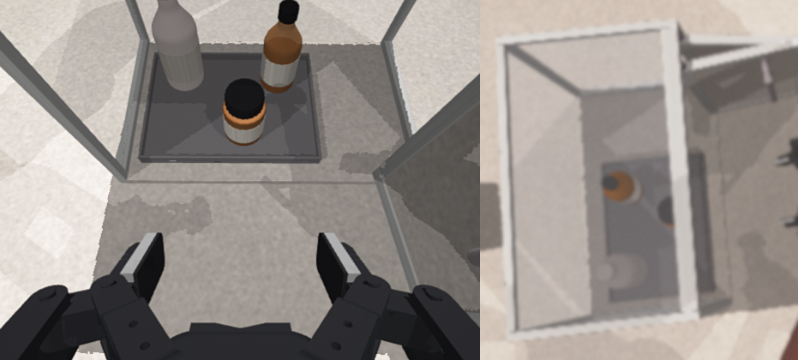

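The jar stands upright in the tray's front half at (243,115), the bottles haven't moved, the door is open and the gripper is clear. Handing in.

```bash
python3 -c "
from h import *
print(manip.job_done())"
```

```text
the job is handed in; nothing more can be done
None
```

The bifold door is folded back to about 1.44 rad and the jar stands upright in the front half of the spill tray, with the other bottles where they stood; the job is handed in at about 17 s of the 64 s limit, and no verdict came back.

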